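# Press the washed tools back into their foam insert

## Task

Put the washed meat mallet and the knife sharpener back into their own cut-outs in the foam insert, each turned the only way it fits, and press each one down level until it sits fully home on the cut-out's floor. Let go of both, and leave the mug, jar, tin and soap dish where they stand.

Things in the scene. Friction and masses are not known exactly. Their poses are not given: they have to be found in the camera images.
- mallet_center (a point): Meat mallet lying on its side (T shape, 0.25 kg, mostly head): aluminium block head 38 (x) x 56 (y) x 38 (z) mm; round wooden handle, diameter 24 mm, from x -19 to -115 mm, its centre line 20 mm above the underside. The point is the centre of the head, 19 mm above the underside; x points from handle to head, z up.
- sharpener_center (a point): Knife sharpener lying flat (L shape, 0.14 kg, 34 mm tall throughout): black plastic handle x -56 to +20 mm, y -12 to +12 mm; steel head with two dark slots on top, x +20 to +64 mm, y -12 to +36 mm, so it juts out to +y only. The point is on the handle's middle line near the balance point, 17 mm above the underside; x points towards the head, z up.
- foam: Fixed level insert: dark foam in a wooden rim, 182 (x) x 196 (y) mm, top 24 mm above the plank, any position and yaw. Origin: centre of its underside. Two cut-outs 16 mm deep (lighter grey floor 8 mm above the plank), each 2 mm larger than its tool all round, with two springy lips 24 mm long that bulge 3.5 mm in low down, their tops sloping up to the foam's top.
- mallet_pocket (a point): T-shaped cut-out of the insert, at x +48, y -50 mm of its origin. When the mallet is fully home, mallet_center lies on this point (19 mm above the cut-out's floor) and the axes match. The lips face the head's two ends (+y and -y). Weight alone does not pass them; pressing on the head with about 8 to 20 N does. Home, the head stands 22 mm and the handle 16 mm above the foam.
- sharpener_pocket (a point): L-shaped cut-out of the insert, at x -4, y +30 mm of its origin. When the sharpener is fully home, sharpener_center lies on this point (17 mm above the cut-out's floor) and the axes match. The lips are in the two handle walls at +y and -y of this point. Weight alone does not pass them; pressing above this point with about 5 to 15 N does. Home, it stands 18 mm above the foam.
- mug_rim (a point): Bystander: white enamel mug, 76 mm across, 80 mm tall, standing beyond the tools. The point is the centre of its mouth. Leave it alone.
- jar: Bystander: glass jar with twist cap, 56 mm across, 75 mm tall. Origin at the centre of its underside. Leave it alone.
- tin: Bystander: round stainless scourer tin, 72 mm across, 50 mm tall. Origin at the centre of its underside. Leave it alone.
- soapdish: Bystander: blue plastic soap dish with shut lid, 89 x 124 mm, 33 mm tall. Origin at the centre of its underside. Leave it alone.
Mind the look-alikes: they are no part of the job. Leave any blue or purple look-alike of the part that bears mallet_center alone. What is shaped like the part that bears sharpener_center but green is not meant.

How it is judged:
At the end, for the whole second after the job is handed in: The mallet and the sharpener each lie in their own cut-out: centre within 4.5 mm sideways of the pocket point and no more than 3 mm above it, level within 0.06 rad and in line with the cut-out within 0.1 rad; let go (horizontal distance between mallet_center and mallet_pocket below 0.0045 m and z of mallet_center in the frame of mallet_pocket below 0.003 m and angle between each of mallet_center, sharpener_center's own z axis and vertical below 0.06 rad and angle between the x axis of mallet_center and the x axis of mallet_pocket, either way round below 0.1 rad and horizontal distance between sharpener_center and sharpener_pocket below 0.0045 m and z of sharpener_center in the frame of sharpener_pocket below 0.003 m and angle between the x axis of sharpener_center and the x axis of sharpener_pocket, either way round below 0.1 rad); the robot touches nothing.
It fails at once if the mug is moved or tipped by more than 25 mm (distance of mug_rim from where it was at the start of the episode above 0.025 m).
It fails at once if the jar is moved by more than 25 mm (distance of jar from where it was at the start of the episode above 0.025 m).
It fails at once if the tin is moved by more than 25 mm (distance of tin from where it was at the start of the episode above 0.025 m).
It fails at once if the soap dish is moved by more than 25 mm (distance of soapdish from where it was at the start of the episode above 0.025 m).
It also fails if it takes over 72 s, if anything falls off the work surface, if the arm or the gripper's body presses on something with over 40 N, if the wrist force passes 120 N, or if a joint passes its speed limit or range.

## Robot

A 6-joint arm with a two-finger parallel gripper is mounted at the origin on the work surface. World frame = base frame: x ahead of the robot, y to its left, z up, the work surface at z = 0. Lengths are in m, angles in rad, forces in N, time in s.
With the tool pointing down it reaches from about 0.35 to 0.975 m from the base axis. Payload 4.9 kg.
Tool frame: the origin (TCP) lies at the very end of the fingers, on their centre line; the grasp point (between the pads) lies 19 mm behind it; z points along the fingers, y is the line along which they close (so a half turn about z gives the same grasp; the last joint's range is limited). The gripper opens to 85 mm and grips with 20 to 120 N. Pads are 22 mm wide; open, the fingers measure 114 mm over their backs; the gripper's body (76 mm by 85 mm) begins 54 mm behind the grasp point. The pads swing forward as they close: fully open they stand 13 mm farther back than shut.
Start: joints at [1.053, 0.053, 1.613, -0, 1.476, -0.119], TCP at [0.243, 0.576, 0.231] pointing down, gripper open.
Joint ranges: [-3.01, 3.01], [-1.01, 2.22], [0.06, 2.58], [-1.02, 4.17], [0.09, 2.62], [-3.14, 3.14]. Speed limits (rad/s): [2.57, 2.57, 3.14, 3.14, 3.14, 3.14].

## Interface

Orientations are given as a rotation vector (axis times angle).
In Python, from station import ctrl gives the robot as it stands.
- The arm moves only by the tool jog_arm, never from a script. Its argument "plan" is a list of rows, each a list of 7 numbers: the shift along the tool's x, y, z in units of 0.02 m (1.0 is 0.02 m), then the turn, a rotation vector about the tool's x, y, z in units of 45 degrees (1.0 is 45 degrees), then the opening, from -1 (shut) to 1 (fully open). A call has 1 to 8 rows; each row shifts and turns the commanded pose from where the row before left it, along the tool's axes as they then stand; what a row does not reach is not made up. A row lasts 1/10 s, in which the tool goes at most 50 mm and 8.59 degrees, less where a joint would pass 70% of its speed; a pose out of reach is approached as far as the arm can. A call with a number of a shift or a turn outside -1 to 1 is refused whole. A call with a gripper value outside its range is refused whole. The fingers move at their own pace and stop on an object; "grip_force" is the grip in N (left out, the last holds). Time passes only in rows, so rows that do not move let the fingers close. It gives the time, the measured TCP pose, the force, the opening and the grip force at its end, in the units of the state.
- ctrl.get_obs(): the state, without advancing time (a new reading comes with each control period).
- ctrl.get_image(name): name is "scene" or "top" or "wrist"; returns (picture, depth): 480x640x3 uint8, red, green, blue; 480x640 float32, m along the optical axis (not along the pixel's ray), 0 where there is no reading.
- ctrl.camera_info(name): a dict with "camera_matrix" (3x3 intrinsics, pixels), "rvec" (rotation vector, rad) and "tvec" (3), from world to camera coordinates, as OpenCV has them; the wrist camera has in their place "T_tool_cam" (4x4, takes a point from camera to tool coordinates, whose origin is the TCP and whose axes are the flange's). Camera axes: x right, y down, z forward; pixel columns grow to the right and rows downward; lengths in m; the calibration is good to about 2 mm. A picture is of the moment at which its call begins: read the wrist's pose just before it. camera_info takes no time and is no camera call.
- ctrl.finish_job(): hands the job in; it is judged then, once.
The state is a dict: "t": time; "q": joint angles; "dq": joint speeds; "effort": joint torques, N m; "tool_pos": TCP position; "tool_rot": TCP orientation; "contact_force": force on the tool from outside, world axes, zero at the start; "wrist_torque": the same for the moment, N m; "opening": finger opening in m; "grip_force": force on a finger pad.
Only numpy, scipy, OpenCV 4.12 (cv2) and the standard library are available. Lean on these libraries where they do the work, as an engineer would, in place of code of your own. Each camera call takes 0.05 s, during which the arm holds its last target. There are 200 camera calls.

## Working session

There is one attempt and no reset: what is moved stays moved. The work goes in short steps, Python scripts to look and compute and a tool call to move; the robot and the scene stay as the last step left them, time stands still between calls to the robot, and variables do not carry over. Pictures are saved under pics/ and viewed, at most 11 in all, crops included, and the job is handed in when it is done.

Besides the shell and the picture viewer there is one more tool, called after ">>>" as name([rows], argument=value, ...), one row to a line, values as JSON. jog_arm: Moves the arm, as the interface text tells. Shifts and turns lie within -1 to 1; 1 stands for 0.02 m of shift or 45 degrees of turn. Its arguments: {"type":"object","properties":{"plan":{"type":"array"},"grip_force":{"type":"number"}},"required":["plan"]}

```bash
mkdir -p pics; ls; cat > h.py <<'E'
import numpy as np, cv2
from station import ctrl
def ray(name,uv,z,T=None):
    ci=ctrl.camera_info(name);K=np.array(ci['camera_matrix']);uv=np.atleast_2d(uv).astype(float)
    d=np.c_[uv,np.ones(len(uv))]@np.linalg.inv(K).T
    if name=='wrist':
        M=T@np.array(ci['T_tool_cam']);R=M[:3,:3];o=M[:3,3]
    else:
        R=cv2.Rodrigues(np.array(ci['rvec'],float))[0].T;o=-R@np.array(ci['tvec'],float).ravel()
    d=d@R.T
    return o+d*((z-o[2])/d[:,2])[:,None]
def toolT():
    o=ctrl.get_obs();T=np.eye(4);T[:3,:3]=cv2.Rodrigues(np.array(o['tool_rot'],float))[0];T[:3,3]=o['tool_pos'];return T
E
python3 - <<'E'
from h import *
a,d=ctrl.get_image('top');cv2.imwrite('pics/top.png',a[:,:,::-1]);np.save('topd.npy',d)
b,_=ctrl.get_image('scene');cv2.imwrite('pics/scene.png',b[:,:,::-1])
print(ctrl.get_obs());print(ctrl.camera_info('top'));print(ctrl.camera_info('wrist'))
E
```

```text
pics
{'t': 0.1, 'q': array([ 1.05300529e+00,  5.33106129e-02,  1.61418194e+00, -7.17460929e-06,
        1.47602878e+00, -1.18982379e-01]), 'dq': array([-4.19497834e-05, -3.31025070e-04, -3.42098159e-03, -7.25147869e-04,
       -4.46531594e-04, -3.96788637e-04]), 'effort': array([-4.81870538e-04, -3.94903421e+01, -3.71363819e+01, -1.48870172e-04,
        3.92029207e-03,  5.68345456e-06]), 'tool_pos': array([0.24240136, 0.57544644, 0.23015864]), 'tool_rot': array([-6.22184386e-01, -3.07875498e+00,  2.88026374e-03]), 'contact_force': array([ 0.25815748,  0.01486299, -0.31403622]), 'wrist_torque': array([ 0.03265042,  0.08756309, -0.05887528]), 'grip_force': 0.0, 'opening': 0.0852866321371685}
{'camera_matrix': array([[493.52431095,   0.        , 312.44237644],
       [  0.        , 493.52431095, 244.42587462],
       [  0.        ,   0.        ,   1.        ]]), 'rvec': array([ 2.19282007, -2.15721676,  0.11015717]), 'tvec': array([0.01139094, 0.57142713, 1.28466235])}
{'camera_matrix': array([[411.50702207,   0.        , 315.07617351],
       [  0.        , 411.50702207, 234.91257134],
       [  0.        ,   0.        ,   1.        ]]), 'T_tool_cam': array([[-3.41900625e-04, -9.50247370e-01, -3.11496097e-01,
         7.88245819e-02],
       [ 9.99999696e-01, -5.43006609e-04,  5.58883667e-04,
         5.43371144e-04],
       [-7.00222174e-04, -3.11495811e-01,  9.50247267e-01,
        -1.42291806e-01],
       [ 0.00000000e+00,  0.00000000e+00,  0.00000000e+00,
         1.00000000e+00]])}
```

View pics/top.png

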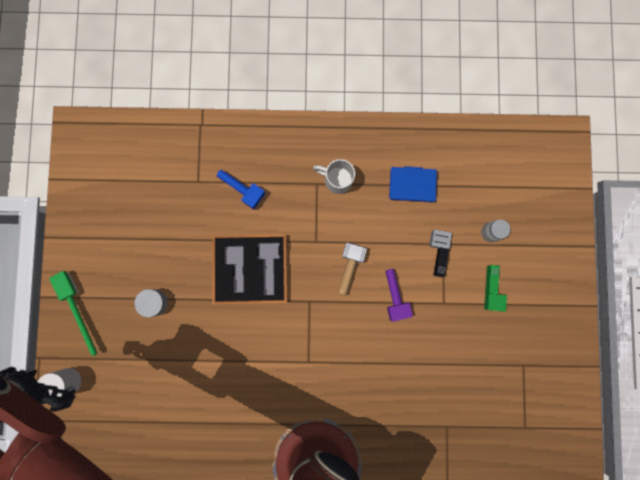

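View pics/scene.png

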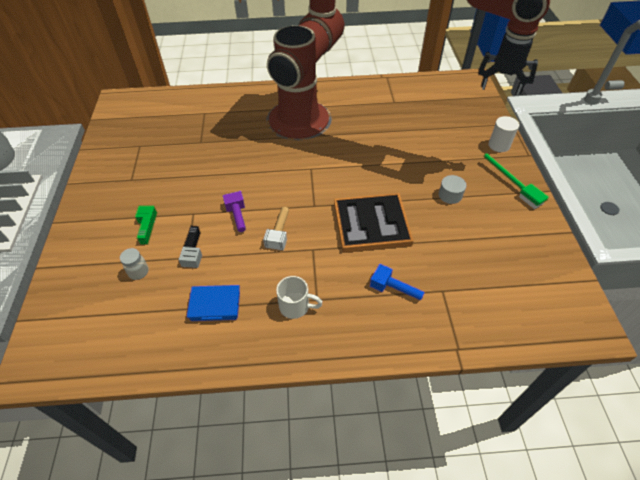

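The top view (x up, y left) shows the foam at about (251,270), with the sharpener pocket on the left and the mallet pocket on the right. The real mallet has its head at (354,252) and its handle end at (346,292). The sharpener has its head at (441,240) and its handle end at (441,275). The blue, purple and green look-alikes are to be left alone.

```bash
python3 - <<'E'
from h import *
print('mallet head top',ray('top',[[354,252]],.038),'handle end',ray('top',[[346,292]],.032))
print('sharp head/handle',ray('top',[[441,239],[441,274]],.034))
print('foam corners',ray('top',[[215,237],[286,236],[287,302],[215,303]],.024))
print('tin etc',ray('top',[[149,303]],.05),ray('top',[[340,176]],.08), ray('top',[[497,230]],.075))
T=toolT();print(T.round(3))
a,_=ctrl.get_image('top')
hsv=cv2.cvtColor(a,cv2.COLOR_RGB2HSV)
E
```

```text
mallet head top [[ 0.55192182 -0.08897824  0.038     ]] handle end [[ 0.44671439 -0.06934797  0.032     ]]
sharp head/handle [[ 0.59065723 -0.31986937  0.034     ]
 [ 0.49792362 -0.31905148  0.034     ]]
foam corners [[0.5870283  0.28074085 0.024     ]
 [0.5928855  0.09164041 0.024     ]
 [0.41799776 0.08530297 0.024     ]
 [0.41236635 0.27464819 0.024     ]]
tin etc [[0.41032857 0.43959857 0.05      ]] [[ 0.74505147 -0.04740812  0.08      ]] [[ 0.61181671 -0.45352671  0.075     ]]
[[-0.922  0.388 -0.001  0.242]
 [ 0.388  0.922 -0.002  0.575]
 [ 0.    -0.002 -1.     0.23 ]
 [ 0.     0.     0.     1.   ]]
```

>>> jog_arm([
  [-1, -0.755, 0, 0, 0, 0, 1],
  [-1, -0.755, 0, 0, 0, 0, 1],
  [-1, -0.755, 0, 0, 0, 0, 1],
  [-1, -0.755, 0, 0, 0, 0, 1],
  [-1, -0.755, 0, 0, 0, 0, 1],
  [-1, -0.755, 0, 0, 0, 0, 1],
  [-1, -0.755, 0, 0, 0, 0, 1],
  [-1, -0.755, 0, 0, 0, 0, 1],
])

```text
t: 0.95
tool_pos: [0.3434, 0.4014, 0.2309]
tool_rot: [-0.622, -3.079, 0.001]
contact_force: [-0.8, 0.3, -0.0]
opening: 0.0852
grip_force: 0.0
```

>>> jog_arm([
  [-1, -0.755, 0, 0, 0, 0, 1],
  [-1, -0.755, 0, 0, 0, 0, 1],
  [-1, -0.755, 0, 0, 0, 0, 1],
  [-1, -0.755, 0, 0, 0, 0, 1],
  [-1, -0.755, 0, 0, 0, 0, 1],
  [-1, -0.755, 0, 0, 0, 0, 1],
  [-1, -0.755, 0, 0, 0, 0, 1],
  [-1, -0.755, 0, 0, 0, 0, 1],
])

```text
t: 1.75
tool_pos: [0.4439, 0.228, 0.231]
tool_rot: [-0.622, -3.079, 0.0]
contact_force: [0.6, 0.6, 0.2]
opening: 0.0856
grip_force: 0.0
```

>>> jog_arm([
  [-1, -0.755, 0, 0, 0, 0, 1],
  [-1, -0.755, 0, 0, 0, 0, 1],
  [0, 0, 1, 0, 0, -0.183, 1],
  [0, 0, 1, 0, 0, -0.183, 1],
  [0, 0, 0, 0, 0, -0.184, 1],
  [0, 0, 0, 0, 0, 0, 1],
])

```text
t: 2.35
tool_pos: [0.4682, 0.1854, 0.1901]
tool_rot: [0.051, -3.139, 0.001]
contact_force: [-0.1, 0.8, 1.0]
opening: 0.0852
grip_force: 0.0
```

```bash
python3 - <<'E'
from h import *
T=toolT();print(T.round(4));print(np.abs(ctrl.get_obs()['dq']).max())
a,_=ctrl.get_image('wrist');cv2.imwrite('pics/w1.png',a[:,:,::-1]);np.save('w1T.npy',T)
E
```

```text
[[-9.995e-01 -3.270e-02 -2.200e-03  4.682e-01]
 [-3.270e-02  9.995e-01 -5.000e-04  1.854e-01]
 [ 2.200e-03 -4.000e-04 -1.000e+00  1.901e-01]
 [ 0.000e+00  0.000e+00  0.000e+00  1.000e+00]]
0.10527818325446357
```

View pics/w1.png

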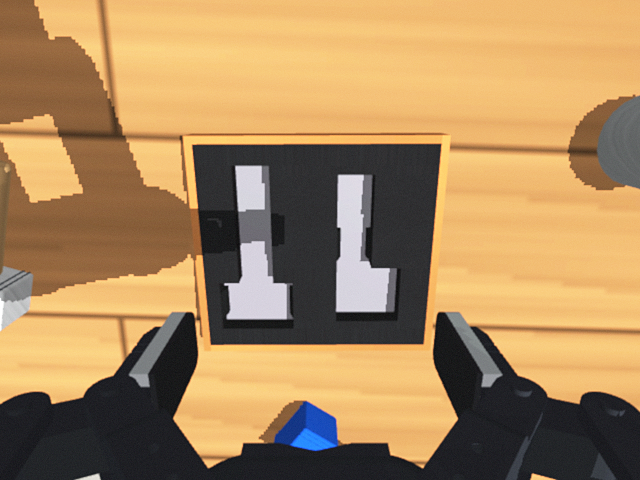

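The wrist view shows the foam with its rim's outer corners at about (182,135), (450,135), (430,345) and (209,348). The mallet T pocket is at (255,250) and the L pocket at (360,250), with their heads towards the image bottom, which is +x. Next I'll fit the edges of the dark area.

```bash
cat > foam.py <<'E'
from h import *
def foam(img,T,box):
    g=img.max(2);m=(g<75).astype(np.uint8)*255;x0,y0,x1,y1=box
    k=np.zeros_like(m);k[y0:y1,x0:x1]=m[y0:y1,x0:x1]
    P=lambda uv:ray('wrist',np.array(uv),.024,T)[:,:2]
    L=[];R=[];U=[];D=[]
    for r in range(y0+45,y1-45,2):
        c=np.where(k[r])[0];L.append((c[0]-.5,r));R.append((c[-1]+.5,r))
    for c in range(x0+55,x1-55,2):
        r=np.where(k[:,c])[0];U.append((c,r[0]-.5));D.append((c,r[-1]+.5))
    ln=[]
    for S in (L,R,U,D):
        p=P(S);v=cv2.fitLine(p.astype(np.float32),cv2.DIST_HUBER,0,1e-3,1e-3).ravel();ln.append(v)
        q=(p-v[2:])@np.array([-v[1],v[0]]);print('rms mm',1e3*np.median(abs(q)))
    I=lambda a,b:a[2:]+a[:2]*np.linalg.solve(np.c_[a[:2],-b[:2]],b[2:]-a[2:])[0]
    C=np.array([I(ln[i],ln[j]) for i,j in((0,2),(1,2),(1,3),(0,3))])
    # image bottom=+x, right=+y
    ex=(C[2]+C[3]-C[0]-C[1]);ey=C[1]+C[2]-C[0]-C[3]
    print('size',np.linalg.norm(ex)/2,np.linalg.norm(ey)/2,'yaws',np.degrees(np.arctan2(ex[1],ex[0])),np.degrees(np.arctan2(-ey[0],ey[1])))
    y=(np.arctan2(ex[1],ex[0])+np.arctan2(-ey[0],ey[1]))/2
    o=C.mean(0);Rm=np.array([[np.cos(y),-np.sin(y)],[np.sin(y),np.cos(y)]])
    print('origin',o,'yaw',np.degrees(y),'mallet',o+Rm@[.048,-.05],'sharp',o+Rm@[-.004,.03])
    return o,y
E
python3 - <<'E'
from foam import *
T=np.load('w1T.npy');img=cv2.imread('pics/w1.png')
foam(img,T,(186,138,446,346))
# cross-check: light floor
m=(img.min(2)>120)&(img[:,:,0]>150);m=m.astype(np.uint8)
m[:,:200]=0;m[:,425:]=0;m[:150]=0;m[325:]=0
o,y=foam(img,T,(186,138,446,346))
Rm=np.array([[np.cos(y),-np.sin(y)],[np.sin(y),np.cos(y)]])
vu=np.argwhere(m);p=(ray('wrist',vu[:,::-1],.008,T)[:,:2]-o)@Rm
for s in (p[:,1]<0,p[:,1]>0): print(p[s].min(0),p[s].max(0))
E
```

```text
rms mm 0.22967802435561727
rms mm 0.19007187951650245
rms mm 4.146253770087105e-06
rms mm 4.577914141055559e-06
size 0.16846779 0.18259968 yaws 2.0181155 1.8615947
origin [0.50452036 0.18767026] yaw 1.9398551 mallet [0.55418537 0.13932373] sharp [0.49950714 0.21751767]
rms mm 0.22967802435561727
rms mm 0.19007187951650245
rms mm 4.146253770087105e-06
rms mm 4.577914141055559e-06
size 0.16846779 0.18259968 yaws 2.0181155 1.8615947
origin [0.50452036 0.18767026] yaw 1.9398551 mallet [0.55418537 0.13932373] sharp [0.49950714 0.21751767]
[-0.06615003 -0.07965137] [ 0.06847299 -0.02614609]
[-0.05892556  0.01676305] [0.06163232 0.06211819]
```

>>> jog_arm([
  [0.4, -1, 0, 0, 0, 0, 1],
  [0, -1, 0, 0, 0, 0, 1],
  [0, -1, 0, 0, 0, 0, 1],
  [0, -1, 0, 0, 0, 0, 1],
  [0, -1, 0, 0, 0, 0, 1],
  [0, -1, 0, 0, 0, 0, 1],
  [0, -1, 0, 0, 0, 0, 1],
  [0, -1, 0, 0, 0, 0, 1],
])

```text
t: 3.2
tool_pos: [0.4666, 0.0247, 0.1922]
tool_rot: [-0.047, 3.14, -0.0]
contact_force: [0.2, -0.6, 0.0]
opening: 0.0852
grip_force: 0.0
```

>>> jog_arm([
  [0, -1, 0, 0, 0, 0, 1],
  [0, -1, 0, 0, 0, 0, 1],
  [0, -1, 0, 0, 0, 0, 1],
  [0, -1, 0, 0, 0, 0, 1],
  [0, -0.9, 0, 0, 0, 0.14, 1],
  [0, 0, 0, 0, 0, 0.14, 1],
  [0, 0, 0, 0, 0, 0, 1],
  [0, 0, 0, 0, 0, 0, 1],
])

```text
t: 4.0
tool_pos: [0.4697, -0.0723, 0.1918]
tool_rot: [0.291, 3.127, -0.0]
contact_force: [0.4, -0.8, 0.2]
opening: 0.0852
grip_force: 0.0
```

```bash
python3 - <<'E'
from h import *
T=toolT();print(T.round(4));print(np.abs(ctrl.get_obs()['dq']).max())
a,d=ctrl.get_image('wrist');cv2.imwrite('pics/w2.png',a[:,:,::-1]);np.save('w2T.npy',T);np.save('w2d.npy',d)
E
```

```text
[[-9.828e-01  1.847e-01  8.000e-04  4.697e-01]
 [ 1.847e-01  9.828e-01 -2.000e-04 -7.230e-02]
 [-8.000e-04 -0.000e+00 -1.000e+00  1.918e-01]
 [ 0.000e+00  0.000e+00  0.000e+00  1.000e+00]]
0.007409623973425003
```

View pics/w2.png

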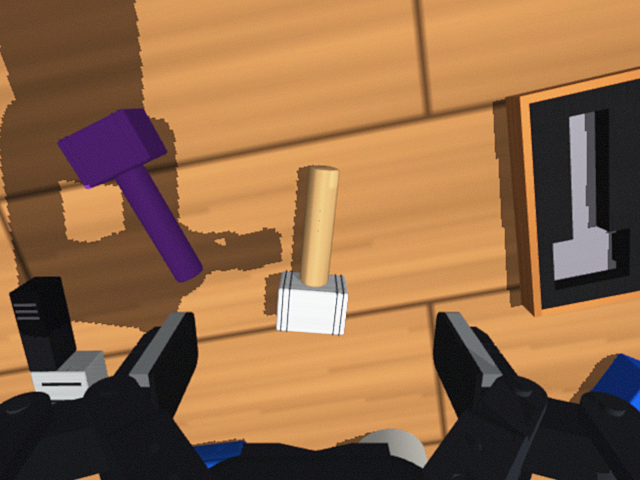

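The wrist view shows the wooden and aluminium mallet, with its head at about (312,303) and its handle end at (323,170). I'll pick out the head's top face using colour and depth.

```bash
cat > top.py <<'E'
from h import *
def pts(name,d,T=None):
    ci=ctrl.camera_info(name);K=np.array(ci['camera_matrix']);v,u=np.mgrid[:480,:640]
    c=np.stack([(u-K[0,2])/K[0,0]*d,(v-K[1,2])/K[1,1]*d,d,np.ones_like(d)],-1)
    return c@(T@np.array(ci['T_tool_cam'])).T
def topface(d,T,box,zlo,zhi,z):
    x0,y0,x1,y1=box;p=pts('wrist',d,T)
    m=np.zeros((480,640),np.uint8);m[y0:y1,x0:x1]=((p[...,2]>zlo)&(p[...,2]<zhi)&(d>0))[y0:y1,x0:x1]
    n,l,s,_=cv2.connectedComponentsWithStats(m);k=1+s[1:,4].argmax();m=(l==k).astype(np.uint8)
    c=max(cv2.findContours(m,cv2.RETR_EXTERNAL,cv2.CHAIN_APPROX_NONE)[0],key=cv2.contourArea).reshape(-1,2)
    w=ray('wrist',c,z,T)[:,:2]
    return m,c,w,p
E
python3 - <<'E'
from top import *
T=np.load('w2T.npy');d=np.load('w2d.npy')
m,c,w,p=topface(d,T,(255,160,370,345),.033,.045,.038)
print(m.sum(),np.median(p[...,2][m>0]),c.min(0),c.max(0))
r=cv2.minAreaRect((w*1000).astype(np.float32));print(r);print(cv2.boxPoints(r))
# handle midline at its crest
q=p[160:280,280:350].reshape(-1,4);q=q[(q[:,2]>.024)&(q[:,2]<.035)]
print(len(q),cv2.fitLine(q[:,:2].astype(np.float32),cv2.DIST_HUBER,0,1e-4,1e-4).ravel())
E
```

```text
2994 0.037790349607409957 [276 286] [348 335]
((550.3816528320312, -89.92927551269531), (55.56696319580078, 41.3657112121582), 74.31100463867188)
[[ 522.9563   -111.08469 ]
 [ 562.7809   -122.270615]
 [ 577.807     -68.773865]
 [ 537.9824    -57.587936]]
3104 [ 0.96275    -0.27039304  0.48214915 -0.07108825]
```

>>> jog_arm([
  [0, 0, 0, 0, 0, 0.112, 1],
  [-0.84, 0.05, 0.8, 0, 0, 0, 1],
  [-0.84, 0.05, 0.8, 0, 0, 0, 1],
  [-0.84, 0.05, 0.8, 0, 0, 0, 1],
  [-0.84, 0.05, 0.8, 0, 0, 0, 1],
  [-0.84, 0.05, 0.8, 0, 0, 0, 1],
  [0, 0, 0, 0, 0, 0, 1],
])

```text
t: 4.75
tool_pos: [0.5513, -0.0898, 0.1088]
tool_rot: [-0.428, -3.108, -0.001]
contact_force: [-1.2, 0.3, -0.2]
opening: 0.0857
grip_force: 0.0
```

```bash
python3 - <<'E'
from h import *
print(toolT().round(4))
E
```

```text
[[-9.628e-01  2.700e-01 -4.000e-03  5.513e-01]
 [ 2.700e-01  9.629e-01  1.200e-03 -8.980e-02]
 [ 4.200e-03  1.000e-04 -1.000e+00  1.088e-01]
 [ 0.000e+00  0.000e+00  0.000e+00  1.000e+00]]
```

>>> jog_arm([
  [-0.03, -0.03, 0.93, 0, 0, 0, 1],
  [0, 0, 0.93, 0, 0, 0, 1],
  [0, 0, 0.93, 0, 0, 0, 1],
  [0, 0, 0.93, 0, 0, 0, 1],
  [0, 0, 0.93, 0, 0, 0, 1],
  [0, 0, 0, 0, 0, 0, 1],
])

```text
t: 5.35
tool_pos: [0.5497, -0.0901, 0.0164]
tool_rot: [-0.428, -3.107, -0.001]
contact_force: [-0.1, -0.3, -0.4]
opening: 0.0853
grip_force: 0.0
```

>>> jog_arm([
  [0, 0, 0, 0, 0, 0, -1],
  [0, 0, 0, 0, 0, 0, -1],
  [0, 0, 0, 0, 0, 0, -1],
  [0, 0, 0, 0, 0, 0, -1],
  [0, 0, 0, 0, 0, 0, -1],
  [0, 0, 0, 0, 0, 0, -1],
  [0, 0, 0, 0, 0, 0, -1],
], grip_force=60)

```text
t: 6.05
tool_pos: [0.5538, -0.0916, 0.0206]
tool_rot: [0.429, 3.108, -0.001]
contact_force: [-1.2, -0.0, 6.5]
opening: 0.0545
grip_force: 65.5
```

>>> jog_arm([
  [0, 0, -0.5, 0, 0, 0, -1],
  [0, 0, -1, 0, 0, 0, -1],
  [0, 0, -1, 0, 0, 0, -1],
  [0, 0, -1, 0, 0, -0.131, -1],
  [0, 0, -0.5, 0, 0, -0.131, -1],
  [0, 0, 0, 0, 0, -0.13, -1],
  [0, 0, 0, 0, 0, 0, -1],
])

```text
t: 6.75
tool_pos: [0.5517, -0.091, 0.0986]
tool_rot: [0.052, -3.141, -0.0]
contact_force: [-0.6, 0.0, -1.8]
opening: 0.0542
grip_force: 64.5
```

```bash
python3 - <<'E'
from top import *
T=toolT();print(T.round(4))
a,d=ctrl.get_image('wrist');cv2.imwrite('pics/w3.png',a[:,:,::-1]);np.save('w3d.npy',d);np.save('w3T.npy',T)
E
```

```text
[[-9.995e-01 -3.290e-02 -1.000e-04  5.517e-01]
 [-3.290e-02  9.995e-01  1.000e-04 -9.100e-02]
 [ 1.000e-04  1.000e-04 -1.000e+00  9.860e-02]
 [ 0.000e+00  0.000e+00  0.000e+00  1.000e+00]]
```

View pics/w3.png

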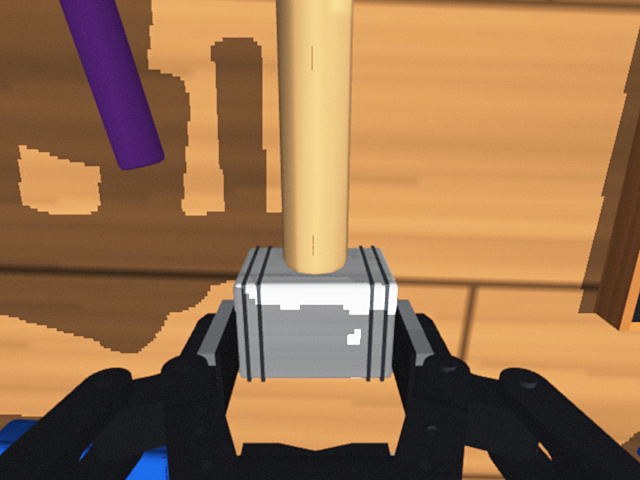

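The mallet is held squarely. The head's top face spans about (236..396, 283..380) and the handle runs straight up at column 315. I'll measure its pitch and offset in the tool frame.

```bash
python3 - <<'E'
from top import *
T=np.load('w3T.npy');d=np.load('w3d.npy');I=np.eye(4)
p=pts('wrist',d,I)[...,:3]
q=p[305:375,250:385].reshape(-1,3);A=np.c_[q[:,:2],np.ones(len(q))]
c=np.linalg.lstsq(A,q[:,2],rcond=None)[0];print('top plane slopes',c,np.std(q[:,2]-A@c)); zt=q[:,2].mean()
# handle crest per row
X=[];M=[]
for v in range(20,250,4):
    r=p[v,270:360];r=r[(r[:,2]<zt+.02)&(r[:,2]>zt-.02)]
    if len(r)>20: X.append((r[:,0].mean(),np.percentile(r[:,2],5)));M.append((r[:,0].mean(),(r[:,1].min()+r[:,1].max())/2))
X=np.array(X);M=np.array(M);print('crest slope',np.polyfit(X[:,0],X[:,1],1),'mid line y(x)',np.polyfit(M[:,0],M[:,1],1))
print('zt',zt,'world top',T[2,3]-zt)
img=cv2.imread('pics/w3.png');
e=[]
for u in (260,280,300,320,340,370):
    g=img[290:400,u].astype(int); sat=g.max(1)-g.min(1); v=290+np.where(sat<40)[0]
    e.append((u,v[v<395].max()))
print(e);
w=ray('wrist',np.array(e)+[0,.5],zt,I);print(w)
print(ray('wrist',[[235.5,284],[397,284],[262,380],[381,380]],zt,I))
E
```

```text
top plane slopes [-4.23317220e-01  3.91820026e-04 -1.79313828e-02] 0.006607436776001611
crest slope [-0.00098552 -0.01129937] mid line y(x) [-0.00278994  0.00035645]
zt -0.017670222124759775 world top 0.11629659413767977
[(260, np.int64(377)), (280, np.int64(377)), (300, np.int64(377)), (320, np.int64(377)), (340, np.int64(377)), (370, np.int64(377))]
[[-0.01616175 -0.01963732 -0.01767022]
 [-0.01616405 -0.01244577 -0.01767022]
 [-0.01616636 -0.00525425 -0.01767022]
 [-0.01616866  0.00193726 -0.01767022]
 [-0.01617097  0.00912874 -0.01767022]
 [-0.01617442  0.01991593 -0.01767022]]
[[ 0.02066341 -0.02621541 -0.01767022]
 [ 0.02064586  0.02735233 -0.01767022]
 [-0.01723172 -0.01896153 -0.01767022]
 [-0.01724545  0.02392427 -0.01767022]]
```

>>> jog_arm([
  [-0.05, 0.957, 0, 0, 0, 0, -1],
  [-0.05, 0.957, 0, 0, 0, 0, -1],
  [-0.05, 0.957, 0, 0, 0, 0, -1],
  [-0.05, 0.957, 0, 0, 0, 0, -1],
  [-0.05, 0.957, 0, 0, 0, 0, -1],
  [-0.05, 0.957, 0, 0, 0, 0, -1],
  [-0.05, 0.957, 0, 0, 0, 0, -1],
  [-0.05, 0.957, 0, 0, 0, 0, -1],
])

```text
t: 7.6
tool_pos: [0.5541, 0.0629, 0.0974]
tool_rot: [0.048, -3.139, -0.0]
contact_force: [-0.6, 0.3, -2.7]
opening: 0.0545
grip_force: 64.5
```

>>> jog_arm([
  [-0.05, 0.957, 0, 0, 0, 0, -1],
  [-0.05, 0.957, 0, 0, 0, 0, -1],
  [-0.05, 0.957, 0, 0, 0, 0, -1],
  [-0.05, 0.957, 0, 0, 0, 0, -1],
  [0, 0, 0.5, 0, 0, 0, -1],
  [0, 0, 0.5, 0, 0, 0, -1],
  [0, 0, 0.4, 0, 0, 0, -1],
  [0, 0, 0, 0, 0, 0, -1],
])

```text
t: 8.4
tool_pos: [0.5546, 0.1378, 0.0676]
tool_rot: [0.05, -3.136, 0.001]
contact_force: [-0.7, 0.2, -2.6]
opening: 0.0545
grip_force: 64.5
```

```bash
python3 - <<'E'
from top import *
T=toolT();print(T.round(4))
a,d=ctrl.get_image('wrist');cv2.imwrite('pics/w4.png',a[:,:,::-1]);np.save('w4d.npy',d);np.save('w4T.npy',T)
E
```

```text
[[-9.995e-01 -3.180e-02 -4.700e-03  5.546e-01]
 [-3.180e-02  9.995e-01 -7.000e-04  1.378e-01]
 [ 4.700e-03 -6.000e-04 -1.000e+00  6.760e-02]
 [ 0.000e+00  0.000e+00  0.000e+00  1.000e+00]]
```

View pics/w4.png

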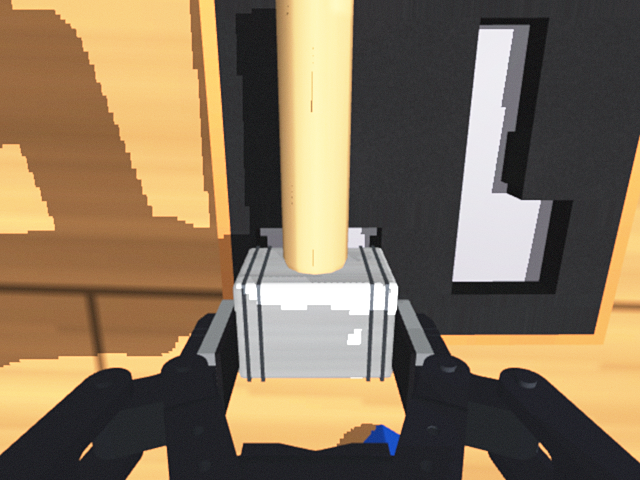

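The mallet is over its cut-out with its head at about (236..396, 283..380). To refine the foam position from near, I'll use the sharpener pocket's left edge ((480,25) to (453,282)) and the rim edge at row 335.

```bash
python3 - <<'E'
from top import *
T=np.load('w4T.npy');img=cv2.imread('pics/w4.png');g=img.min(2).astype(int)
y=np.radians(1.94);Rm=np.array([[np.cos(y),-np.sin(y)],[np.sin(y),np.cos(y)]]);o=np.array([.50452,.18767])
F=lambda uv,z:(ray('wrist',np.array(uv,float),z,T)[:,:2]-o)@Rm*1e3
def first(v,lo,hi,t,inc):
    s=g[v,lo:hi];i=np.where(s>t)[0][0];return lo+i-.5
L=[(first(v,400,520,130,1),v) for v in range(40,275,15)];f=F(L,.024);print('L wall y=16:',f[:,1].round(1))
D=[]
for u in range(430,590,20):
    s=img[300:360,u].max(1).astype(int);D.append((u,300+np.where(s>120)[0][0]-.5))
print('rim x=84:',F(D,.024).round(1)[:,0], [r[1] for r in D])
FL=[]
for u in range(460,540,15):
    s=g[240:300,u];FL.append((u,240+np.where(s>130)[0][-1]+.5))
print('floor x=62:',F(FL,.008)[:,0].round(1))
# left rim dark edge y=-91
E=[]
for v in range(20,200,20):
    s=img[v,190:260].max(1).astype(int);E.append((190+np.where(s>100)[0][-1]+.5,v))
print('left y=-91:',F(E,.024)[:,1].round(1))
c=T@[.0019,.0004,0,1];print('mallet centre in foam',Rm.T@(c[:2]-o)*1e3, 'now',ctrl.get_obs()['tool_pos'])
E
```

```text
L wall y=16: [15.9 15.7 15.6 15.8 15.7 15.9 15.8 16.1 15.9 15.7 16.  15.8 16.1 15.9
 15.8 16.1]
rim x=84: [91.8 84.7 84.7 84.1 84.2 84.2 84.2 84.2] [np.float64(346.5), np.float64(334.5), np.float64(334.5), np.float64(333.5), np.float64(333.5), np.float64(333.5), np.float64(333.5), np.float64(333.5)]Traceback (most recent call last):
  File "<stdin>", line 14, in <module>
IndexError: index -1 is out of bounds for axis 0 with size 0
```

```bash
cat > rel.py <<'E'
from h import *
def rel(off,o=(.5047,.1876),yaw=1.94):
    y=np.radians(yaw);Rm=np.array([[np.cos(y),-np.sin(y)],[np.sin(y),np.cos(y)]])
    T=toolT();c=T@np.array(list(off)+[1.]);ob=ctrl.get_obs()
    print('in foam mm',(Rm.T@(c[:2]-o)*1e3).round(2),'tcp',ob['tool_pos'].round(4),'z axis',T[:3,2].round(4),'yaw',np.degrees(np.arctan2(-T[1,0],-T[0,0])).round(2),'F',ob['contact_force'].round(1))
E
python3 - <<'E'
from rel import *
rel((.0019,.0004,0))
E
```

```text
in foam mm [ 47.06 -50.93] tcp [0.5554 0.138  0.0687] z axis [-3.e-03 -5.e-04 -1.e+00] yaw 1.83 F [-0.6  0.5 -2. ]
```

>>> jog_arm([
  [0, 0, 0, 0, 0, 0, -1],
])

```text
t: 8.55
tool_pos: [0.5566, 0.1383, 0.0703]
tool_rot: [0.051, -3.141, 0.0]
contact_force: [-0.4, 0.5, -2.4]
opening: 0.0548
grip_force: 64.5
```

```bash
python3 - <<'E'
from rel import *
rel((.0019,.0004,0))
E
```

```text
in foam mm [ 48.26 -50.66] tcp [0.5566 0.1383 0.0703] z axis [-1.e-04 -1.e-04 -1.e+00] yaw 1.84 F [-0.4  0.5 -2.4]
```

>>> jog_arm([
  [0.01, 0.03, 0.25, 0, 0, 0, -1],
  [0, 0, 0.25, 0, 0, 0, -1],
  [0, 0, 0.25, 0, 0, 0, -1],
  [0, 0, 0.25, 0, 0, 0, -1],
  [0, 0, 0, 0, 0, 0, -1],
  [0, 0, 0, 0, 0, 0, -1],
])

```text
t: 9.15
tool_pos: [0.5561, 0.1394, 0.05]
tool_rot: [0.052, -3.141, 0.0]
contact_force: [0.2, 0.0, -3.2]
opening: 0.0544
grip_force: 64.5
```

```bash
python3 - <<'E'
from rel import *
rel((.0019,.0004,0))
E
```

```text
in foam mm [ 47.81 -49.5 ] tcp [0.5561 0.1394 0.05  ] z axis [-5.e-04 -1.e-04 -1.e+00] yaw 1.91 F [ 0.2  0.  -3.2]
```

>>> jog_arm([
  [0, -0.015, 0.15, 0, 0, 0, -1],
  [0, 0, 0.15, 0, 0, 0, -1],
  [0, 0, 0.15, 0, 0, 0, -1],
  [0, 0, 0.15, 0, 0, 0, -1],
  [0, 0, 0, 0, 0, 0, -1],
])

```text
t: 9.65
tool_pos: [0.5561, 0.1393, 0.0379]
tool_rot: [0.052, -3.141, -0.001]
contact_force: [-0.4, 0.4, -2.9]
opening: 0.0546
grip_force: 64.5
```

>>> jog_arm([
  [0, 0, 0.15, 0, 0, 0, -1],
  [0, 0, 0.15, 0, 0, 0, -1],
  [0, 0, 0, 0, 0, 0, -1],
])

```text
t: 9.95
tool_pos: [0.5572, 0.1392, 0.033]
tool_rot: [-0.052, 3.139, 0.0]
contact_force: [1.6, 0.6, -0.3]
opening: 0.0546
grip_force: 64.8
```

```bash
python3 - <<'E'
from rel import *
rel((.0019,.0004,0))
E
```

```text
in foam mm [ 48.96 -49.8 ] tcp [0.5572 0.1392 0.033 ] z axis [ 2.3e-03  1.0e-04 -1.0e+00] yaw 1.9 F [ 1.6  0.6 -0.3]
```

>>> jog_arm([
  [0, 0, 0.1, 0, 0, 0, -1],
  [0, 0, 0.1, 0, 0, 0, -1],
  [0, 0, 0, 0, 0, 0, -1],
  [0, 0, 0, 0, 0, 0, -1],
])

```text
t: 10.35
tool_pos: [0.557, 0.1391, 0.0286]
tool_rot: [-0.052, 3.139, 0.0]
contact_force: [2.4, 0.4, 1.9]
opening: 0.0545
grip_force: 65.0
```

>>> jog_arm([
  [0, 0, 0.1, 0, 0, 0, -1],
  [0, 0, 0, 0, 0, 0, -1],
  [0, 0, 0, 0, 0, 0, -1],
])

```text
t: 10.65
tool_pos: [0.557, 0.1391, 0.0286]
tool_rot: [-0.052, 3.14, -0.0]
contact_force: [-3.9, -0.8, 12.9]
opening: 0.0544
grip_force: 66.2
```

>>> jog_arm([
  [0, 0, 0, 0, 0, 0, 0.7],
  [0, 0, 0, 0, 0, 0, 0.7],
  [0, 0, 0, 0, 0, 0, 0.7],
  [0, 0, -0.5, 0, 0, 0, 0.7],
  [0, 0, -1, 0, 0, 0, 0.7],
  [0, 0, -1, 0, 0, 0, 0],
  [0, 0, -0.5, 0, 0, 0, -1],
  [-0.1, 0, 0, 0, 0, 0, -1],
])

```text
t: 11.45
tool_pos: [0.5596, 0.1393, 0.0885]
tool_rot: [-0.052, 3.137, 0.001]
contact_force: [0.2, -0.7, 0.7]
opening: 0.0293
grip_force: 0.0
```

>>> jog_arm([
  [0, 0, 0, 0, 0, 0, -1],
  [0, 0, 0, 0, 0, 0, -1],
  [0, 0, 0, 0, 0, 0, -1],
  [0, 0, 0, 0, 0, 0, -1],
])

```text
t: 11.85
tool_pos: [0.5577, 0.1391, 0.0853]
tool_rot: [0.052, -3.14, 0.0]
contact_force: [0.0, -1.2, 0.7]
opening: -0.0
grip_force: 0.0
```

```bash
python3 - <<'E'
from top import *
from rel import *
rel((.0019,.0004,0))
T=toolT();a,d=ctrl.get_image('wrist');cv2.imwrite('pics/w5.png',a[:,:,::-1]);np.save('w5d.npy',d);np.save('w5T.npy',T)
E
```

```text
in foam mm [ 49.38 -49.87] tcp [0.5577 0.1391 0.0853] z axis [-1.6e-03 -2.0e-04 -1.0e+00] yaw 1.9 F [ 0.  -1.2  0.7]
```

View pics/w5.png

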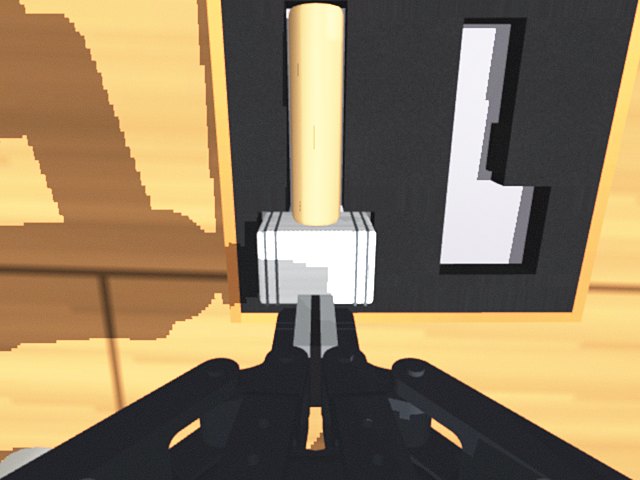

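The mallet sits in its cut-out, with even gaps around the handle and its head at about (258..375, 230..303). I'll press from above to confirm it is home.

>>> jog_arm([
  [0.16, 0, 0.45, 0, 0, 0, -1],
  [0, 0, 0.45, 0, 0, 0, -1],
  [0, 0, 0.45, 0, 0, 0, -1],
  [0, 0, 0.45, 0, 0, 0, -1],
  [0, 0, 0.1, 0, 0, 0, -1],
  [0, 0, 0, 0, 0, 0, -1],
])

```text
t: 12.5
tool_pos: [0.5545, 0.139, 0.0474]
tool_rot: [0.052, -3.14, 0.0]
contact_force: [1.1, 0.3, 0.3]
opening: 0.0001
grip_force: 0.0
```

>>> jog_arm([
  [0, 0, 0.1, 0, 0, 0, -1],
  [0, 0, 0, 0, 0, 0, -1],
  [0, 0, 0, 0, 0, 0, -1],
])

```text
t: 12.8
tool_pos: [0.5554, 0.1391, 0.0467]
tool_rot: [-0.052, 3.14, 0.0]
contact_force: [-0.3, 0.0, 0.8]
opening: -0.0004
grip_force: 0.0
```

>>> jog_arm([
  [0, 0, 0.05, 0, 0, 0, -1],
  [0, 0, 0, 0, 0, 0, -1],
  [0, 0, 0, 0, 0, 0, -1],
])

```text
t: 13.1
tool_pos: [0.5555, 0.1391, 0.0461]
tool_rot: [-0.052, 3.14, 0.0]
contact_force: [-0.8, 0.4, 4.4]
opening: 0.0003
grip_force: 2.1
```

>>> jog_arm([
  [0, 0, 0.1, 0, 0, 0, -1],
  [0, 0, 0, 0, 0, 0, -1],
  [0, 0, 0, 0, 0, 0, -1],
])

```text
t: 13.4
tool_pos: [0.5557, 0.1391, 0.046]
tool_rot: [-0.052, 3.141, -0.0]
contact_force: [-6.9, -1.1, 14.9]
opening: -0.0
grip_force: 7.7
```

>>> jog_arm([
  [0, 0, -0.5, 0, 0, 0, -1],
  [0, 0, -1, 0, 0, 0, -1],
  [0, 0, -1, 0, 0, 0, -1],
  [0, 0, -1, 0, 0, 0, -1],
  [0.223, -0.99, -1, 0, 0, 0, -1],
  [0.223, -0.99, -1, 0, 0, 0, 0],
  [0.223, -0.99, -1, 0, 0, 0, 1],
  [0.223, -0.99, -0.7, 0, 0, 0, 1],
])

```text
t: 14.2
tool_pos: [0.54, 0.0586, 0.1887]
tool_rot: [-0.053, 3.139, -0.0]
contact_force: [0.7, 0.1, -0.2]
opening: 0.0432
grip_force: 0.0
```

>>> jog_arm([
  [0.223, -0.99, 0, 0, 0, 0, 1],
  [0.223, -0.99, 0, 0, 0, 0, 1],
  [0.223, -0.99, 0, 0, 0, 0, 1],
  [0.223, -0.99, 0, 0, 0, 0, 1],
  [0.223, -0.99, 0, 0, 0, 0, 1],
  [0.223, -0.99, 0, 0, 0, 0, 1],
  [0.223, -0.99, 0, 0, 0, 0, 1],
  [0.223, -0.99, 0, 0, 0, 0, 1],
])

```text
t: 15.0
tool_pos: [0.509, -0.1009, 0.187]
tool_rot: [0.052, -3.141, -0.0]
contact_force: [-0.4, -1.0, -0.2]
opening: 0.0858
grip_force: 0.0
```

>>> jog_arm([
  [0.223, -0.99, 0, 0, 0, 0, 1],
  [0.223, -0.99, 0, 0, 0, 0, 1],
  [0.223, -0.99, 0, 0, 0, 0, 1],
  [0.223, -0.99, 0, 0, 0, 0, 1],
  [0.223, -0.99, 0, 0, 0, 0, 1],
  [0.223, -0.99, 0, 0, 0, 0, 1],
  [0.223, -0.99, 0, 0, 0, 0, 1],
  [0.223, -0.99, 0, 0, 0, 0, 1],
])

```text
t: 15.8
tool_pos: [0.4787, -0.2604, 0.187]
tool_rot: [0.052, -3.141, -0.0]
contact_force: [0.6, -0.4, 0.2]
opening: 0.0853
grip_force: 0.0
```

>>> jog_arm([
  [0.223, -0.99, 0, 0, 0, 0, 1],
  [0.223, -0.99, 0, 0, 0, 0.05, 1],
  [0.223, -0.99, 0, 0, 0, 0, 1],
  [0, 0, 0, 0, 0, 0, 1],
  [0, 0, 0, 0, 0, 0, 1],
  [0, 0, 0, 0, 0, 0, 1],
])

```text
t: 16.4
tool_pos: [0.4669, -0.3186, 0.1871]
tool_rot: [-0.009, -3.141, -0.001]
contact_force: [0.1, -0.1, -0.3]
opening: 0.0856
grip_force: 0.0
```

```bash
python3 - <<'E'
from top import *
T=toolT();print(T.round(4))
a,d=ctrl.get_image('wrist');cv2.imwrite('pics/w6.png',a[:,:,::-1]);np.save('w6d.npy',d);np.save('w6T.npy',T)
E
```

```text
[[-1.000e+00  5.500e-03 -2.000e-04  4.669e-01]
 [ 5.500e-03  1.000e+00  6.000e-04 -3.186e-01]
 [ 2.000e-04  6.000e-04 -1.000e+00  1.871e-01]
 [ 0.000e+00  0.000e+00  0.000e+00  1.000e+00]]
```

View pics/w6.png

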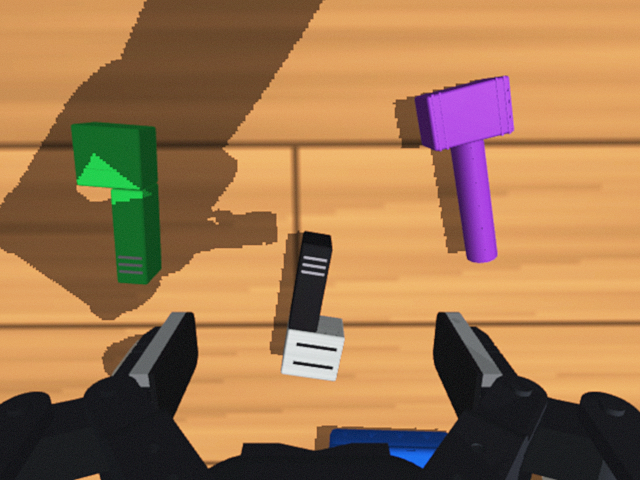

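The sharpener has its handle end at (318,240) and its head at (313,355), jutting to the image right, which is +y. I'll fit its top face from depth.

```bash
python3 - <<'E'
from top import *
T=np.load('w6T.npy');d=np.load('w6d.npy');img=cv2.imread('pics/w6.png')
m,c,w,p=topface(d,T,(270,225,360,395),.0325,.042,.034)
print(m.sum(),c.min(0),c.max(0))
hm=m.copy();hm[325:]=0
vu=np.argwhere(hm);q=ray('wrist',vu[:,::-1],.034,T)[:,:2]
# handle edges: left/right pixel per row
L=[];R=[]
for v in range(252,322,2):
    u=np.where(m[v])[0];L.append((u[0]-.5,v));R.append((u[-1]+.5,v))
f=lambda S:cv2.fitLine((ray('wrist',np.array(S),.034,T)[:,:2]).astype(np.float32),cv2.DIST_HUBER,0,1e-4,1e-4).ravel()
l,r=f(L),f(R)
for e in(l,r): print('edge',np.degrees(np.arctan2(e[1],e[0])) ,e)
for yaw in [np.radians(np.mean([np.degrees(np.arctan(e[1]/e[0])) for e in (l,r)]))]:
    Rm=np.array([[np.cos(yaw),-np.sin(yaw)],[np.sin(yaw),np.cos(yaw)]])
    loc=w@Rm; le=l[2:]@Rm; re=r[2:]@Rm
    print('yaw',np.degrees(yaw),'width',re[1]-le[1],'xmax',np.percentile(loc[:,0],[90,97,100]),'xmin',loc[:,0].min(),'y rng',loc[:,1].min(),loc[:,1].max())
    hd=loc[loc[:,0]>loc[:,0].max()-.02]; ymid=(le[1]+re[1])/2
    for x in (np.percentile(loc[:,0],97)-.064,loc[:,0].min()+.056): print('centre',Rm@[x,ymid])
    print('head y rel',hd[:,1].min()-ymid,hd[:,1].max()-ymid)
E
```

```text
4966 [281 243] [344 380]
edge -9.774848 [ 0.9854825  -0.1697769   0.5283694  -0.33446616]
edge -9.576754 [ 0.9860636 -0.1663687  0.5277387 -0.3107635]
yaw -9.6758 width 0.02325946 xmax [0.65727623 0.65781857 0.65810493] xmin 0.538618644412768 y rng -0.2415043161763782 -0.19374444131888974
centre [ 0.54683647 -0.32581719]
centre [ 0.54762516 -0.32595166]
head y rel -0.01223049029251283 0.03540991556095918
```

>>> jog_arm([
  [0, 0, 0, 0, 0, 0.104, 1],
  [0, 0, 0, 0, 0, 0.104, 1],
  [-0.804, 0.063, 0.8, 0, 0, 0, 1],
  [-0.804, 0.063, 0.8, 0, 0, 0, 1],
  [-0.804, 0.063, 0.8, 0, 0, 0, 1],
  [-0.804, 0.063, 0.8, 0, 0, 0, 1],
  [-0.804, 0.063, 0.8, 0, 0, 0, 1],
  [0, 0, 0, 0, 0, 0, 1],
])

```text
t: 17.25
tool_pos: [0.5472, -0.3247, 0.1044]
tool_rot: [-0.262, -3.127, -0.004]
contact_force: [-0.5, 0.7, -0.2]
opening: 0.0849
grip_force: 0.0
```

>>> jog_arm([
  [0, 0, 0, 0, 0, 0, 1],
  [0, 0, 0, 0, 0, 0, 1],
])

```text
t: 17.45
tool_pos: [0.5472, -0.3267, 0.1084]
tool_rot: [0.265, 3.129, -0.001]
contact_force: [0.3, -0.5, -0.6]
opening: 0.0854
grip_force: 0.0
```

```bash
python3 - <<'E'
from h import *
T=toolT();print(T.round(4)); print(T[:3,:3].T@(np.array([.5472,-.3259,.0175])-T[:3,3]))
E
```

```text
[[-9.857e-01  1.683e-01  9.000e-04  5.472e-01]
 [ 1.683e-01  9.857e-01 -9.000e-04 -3.267e-01]
 [-1.100e-03 -7.000e-04 -1.000e+00  1.084e-01]
 [ 0.000e+00  0.000e+00  0.000e+00  1.000e+00]]
[0.00025095 0.00082816 0.09094659]
```

>>> jog_arm([
  [0.01, 0.03, 0.9, 0, 0, 0, 1],
  [0, 0, 0.9, 0, 0, 0, 1],
  [0, 0, 0.9, 0, 0, 0, 1],
  [0, 0, 0.9, 0, 0, 0, 1],
  [0, 0, 0.9, 0, 0, 0, 1],
  [0, 0, 0, 0, 0, 0, 1],
  [0, 0, 0, 0, 0, 0, 1],
])

```text
t: 18.15
tool_pos: [0.5467, -0.3258, 0.0164]
tool_rot: [-0.266, -3.129, -0.001]
contact_force: [0.6, -1.0, 1.1]
opening: 0.0854
grip_force: 0.0
```

>>> jog_arm([
  [0, 0, 0, 0, 0, 0, -1],
  [0, 0, 0, 0, 0, 0, -1],
  [0, 0, 0, 0, 0, 0, -1],
  [0, 0, 0, 0, 0, 0, -1],
  [0, 0, 0, 0, 0, 0, -1],
  [0, 0, 0, 0, 0, 0, -1],
  [0, 0, 0, 0, 0, 0, -1],
  [0, 0, 0, 0, 0, 0, -1],
], grip_force=60)

```text
t: 18.95
tool_pos: [0.5476, -0.3265, 0.0182]
tool_rot: [0.266, 3.129, -0.001]
contact_force: [-0.4, -1.0, 5.9]
opening: 0.0227
grip_force: 62.0
```

>>> jog_arm([
  [0, 0, 0, 0, 0, 0, -1],
  [0, 0, -0.5, 0, 0, 0, -1],
  [0, 0, -1, 0, 0, 0, -1],
  [0, 0, -1, 0, 0, 0, -1],
  [0, 0, -1, 0, 0, 0, -1],
  [0, 0, -0.5, 0, 0, 0, -1],
  [0, 0, 0, 0, 0, 0, -1],
  [0, 0, 0, 0, 0, 0, -1],
])

```text
t: 19.75
tool_pos: [0.5465, -0.3256, 0.0963]
tool_rot: [-0.266, -3.129, -0.001]
contact_force: [-0.2, -0.5, -0.2]
opening: 0.0224
grip_force: 61.3
```

```bash
python3 - <<'E'
from top import *
T=toolT();print(T.round(4))
a,d=ctrl.get_image('wrist');cv2.imwrite('pics/w7.png',a[:,:,::-1]);np.save('w7d.npy',d);np.save('w7T.npy',T)
E
```

```text
[[-9.857e-01  1.687e-01 -1.200e-03  5.465e-01]
 [ 1.687e-01  9.857e-01  9.000e-04 -3.256e-01]
 [ 1.300e-03  7.000e-04 -1.000e+00  9.630e-02]
 [ 0.000e+00  0.000e+00  0.000e+00  1.000e+00]]
```

View pics/w7.png

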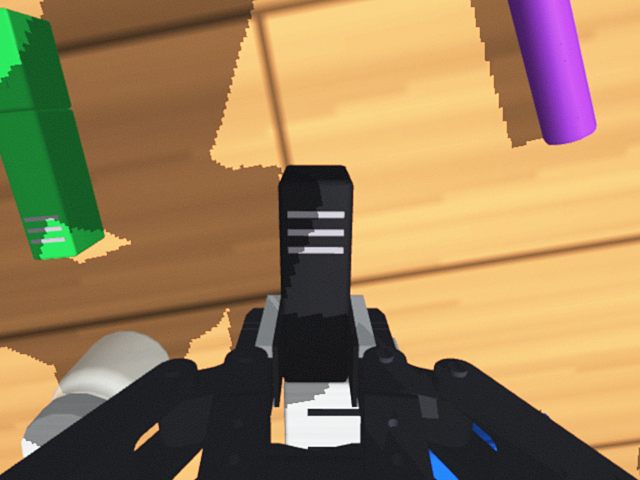

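The sharpener is held by its handle, with the near end's top edge at about row 186 and the black/steel boundary at about row 382. I'll measure its in-hand pose next.

```bash
python3 - <<'E'
from top import *
d=np.load('w7d.npy');I=np.eye(4);p=pts('wrist',d,I)[...,:3];img=cv2.imread('pics/w7.png').max(2).astype(int)
q=p[195:375,292:340].reshape(-1,3);A=np.c_[q[:,:2],np.ones(len(q))]
c=np.linalg.lstsq(A,q[:,2],rcond=None)[0];print('slopes',c,np.std(q[:,2]-A@c));zt=c[2]
# near end & boundary
z=[p[165:200,u,2] for u in (300,315,330)]
print('depth rows 165-200 @315',(p[165:200:2,315,2]*1e3).round(1))
print('boundary',[370+np.where(img[370:400,u]>100)[0][0] for u in (300,310,340,345)])
M=[]
for v in range(195,290,5):
    s=p[v,260:370];k=np.where(s[:,2]<zt+.006)[0];M.append(((k[0]+k[-1])/2+260,v))
w=ray('wrist',M,zt,I);print('mid y(x)',np.polyfit(w[:,0],w[:,1],1))
print('x at rows',[(v,ray('wrist',[[315,v]],zt,I)[0,0].round(4)) for v in (184,186,188,380,382,384)])
E
```

```text
slopes [-0.09945425  0.00324065 -0.0143402 ] 0.008716689917143012
depth rows 165-200 @315 [ 11.8   8.    5.    0.6  -3.8  -8.2 -11.1 -13.9 -14.3 -15.3 -16.2 -15.5
 -15.8 -15.1 -16.2 -16.6 -16.  -15.7]
boundary [np.int64(383), np.int64(383), np.int64(382), np.int64(382)]
mid y(x) [0.00645991 0.00024847]
x at rows [(184, np.float64(0.0536)), (186, np.float64(0.053)), (188, np.float64(0.0523)), (380, np.float64(-0.0197)), (382, np.float64(-0.0206)), (384, np.float64(-0.0215))]
```

```bash
python3 - <<'E'
from top import *
d=np.load('w7d.npy');p=pts('wrist',d,np.eye(4))[...,:3]
r=[(np.median(p[v,295:338,0]),np.median(p[v,295:338,2])) for v in range(190,292,3)]
r=np.array(r);l=cv2.fitLine(r.astype(np.float32),cv2.DIST_HUBER,0,1e-5,1e-4).ravel();print('slope',l[1]/l[0],'z@0',l[3]-l[2]*l[1]/l[0])
s=p[205:290,285:346];s=np.median(s,0);print('roll',np.polyfit(s[5:-5,1],s[5:-5,2],1))
print((r[::4]*1e3).round(1).tolist())
E
```

```text
slope -0.0028691222 z@0 -0.015439935
roll [-9.77729440e-05 -1.56574521e-02]
[[52.0, -15.7], [48.1, -15.5], [44.3, -15.9], [40.1, -15.3], [36.1, -15.5], [32.2, -16.1], [27.7, -15.6], [23.5, -15.7], [19.0, -15.5]]
```

>>> jog_arm([
  [0, 0, 0, 0, 0, -0.13, -1],
  [0, 0, 0, 0, 0, -0.13, -1],
  [0.051, 0.972, 0, 0, 0, 0, -1],
  [0.051, 0.972, 0, 0, 0, 0, -1],
  [0.051, 0.972, 0, 0, 0, 0, -1],
  [0.051, 0.972, 0, 0, 0, 0, -1],
  [0.051, 0.972, 0, 0, 0, 0, -1],
  [0.051, 0.972, 0, 0, 0, 0, -1],
])

```text
t: 20.6
tool_pos: [0.5367, -0.2077, 0.0974]
tool_rot: [-0.055, 3.141, 0.0]
contact_force: [0.1, -0.7, -1.5]
opening: 0.0222
grip_force: 61.3
```

>>> jog_arm([
  [0.051, 0.972, 0, 0, 0, 0, -1],
  [0.051, 0.972, 0, 0, 0, 0, -1],
  [0.051, 0.972, 0, 0, 0, 0, -1],
  [0.051, 0.972, 0, 0, 0, 0, -1],
  [0.051, 0.972, 0, 0, 0, 0, -1],
  [0.051, 0.972, 0, 0, 0, 0, -1],
  [0.051, 0.972, 0, 0, 0, 0, -1],
  [0.051, 0.972, 0, 0, 0, 0, -1],
])

```text
t: 21.4
tool_pos: [0.523, -0.053, 0.0974]
tool_rot: [-0.055, 3.141, -0.0]
contact_force: [0.4, 0.2, -1.6]
opening: 0.0225
grip_force: 61.3
```

>>> jog_arm([
  [0.051, 0.972, 0, 0, 0, 0, -1],
  [0.051, 0.972, 0, 0, 0, 0, -1],
  [0.051, 0.972, 0, 0, 0, 0, -1],
  [0.051, 0.972, 0, 0, 0, 0, -1],
  [0.051, 0.972, 0, 0, 0, 0, -1],
  [0.051, 0.972, 0, 0, 0, 0, -1],
  [0.051, 0.972, 0, 0, 0, 0, -1],
  [0.051, 0.972, 0, 0, 0, 0, -1],
])

```text
t: 22.2
tool_pos: [0.5093, 0.102, 0.0974]
tool_rot: [-0.055, 3.141, -0.0]
contact_force: [0.0, -0.2, -1.5]
opening: 0.0226
grip_force: 61.3
```

>>> jog_arm([
  [0.051, 0.972, 0, 0, 0, 0, -1],
  [0.051, 0.972, 0, 0, 0, 0, -1],
  [0.051, 0.972, 0, 0, 0, 0, -1],
  [0.051, 0.972, 0, 0, 0, 0, -1],
  [0.051, 0.972, 0, 0, 0, 0, -1],
  [0.051, 0.972, 0, 0, 0, 0, -1],
  [0, 0, 0, 0, 0, 0, -1],
  [0, 0, 0, 0, 0, 0, -1],
])

```text
t: 23.0
tool_pos: [0.4992, 0.2173, 0.0973]
tool_rot: [-0.056, 3.141, -0.001]
contact_force: [-0.1, 0.2, -1.8]
opening: 0.0225
grip_force: 61.3
```

>>> jog_arm([
  [0, 0, 0, 0, 0, 0, -1],
  [0, 0, 0, 0, 0, 0, -1],
])

```text
t: 23.2
tool_pos: [0.4996, 0.2163, 0.0973]
tool_rot: [0.053, -3.141, 0.0]
contact_force: [-0.1, 1.1, -0.9]
opening: 0.0224
grip_force: 61.3
```

```bash
python3 - <<'E'
from rel import *
rel((-.0003,.0003,0))
E
```

```text
in foam mm [-3.81 29.17] tcp [0.4996 0.2163 0.0973] z axis [-0.e+00 -2.e-04 -1.e+00] yaw 1.94 F [-0.1  1.1 -0.9]
```

>>> jog_arm([
  [0, 0.02, 0.5, 0, 0, -0.004, -1],
  [0, 0, 0.5, 0, 0, 0, -1],
  [0, 0, 0.5, 0, 0, 0, -1],
  [0, 0, 0.5, 0, 0, 0, -1],
  [0, 0, 0.5, 0, 0, 0, -1],
  [0, 0, 0, 0, 0, 0, -1],
  [0, 0, 0, 0, 0, 0, -1],
  [0, 0, 0, 0, 0, 0, -1],
])

```text
t: 24.0
tool_pos: [0.5001, 0.2175, 0.0478]
tool_rot: [-0.06, 3.14, 0.0]
contact_force: [-0.1, -0.6, -1.1]
opening: 0.0224
grip_force: 61.3
```

```bash
python3 - <<'E'
from rel import *
rel((-.0003,.0003,0))
T=toolT();a,d=ctrl.get_image('wrist');cv2.imwrite('pics/w8.png',a[:,:,::-1])
rel((-.0003,.0003,0))
E
```

```text
in foam mm [-3.3  30.33] tcp [0.5001 0.2175 0.0478] z axis [ 1.e-03  2.e-04 -1.e+00] yaw 2.17 F [-0.1 -0.6 -1.1]
in foam mm [-3.24 30.36] tcp [0.5002 0.2175 0.048 ] z axis [ 1.2e-03  4.0e-04 -1.0e+00] yaw 2.17 F [ 0.4  0.2 -1.9]
```

View pics/w8.png

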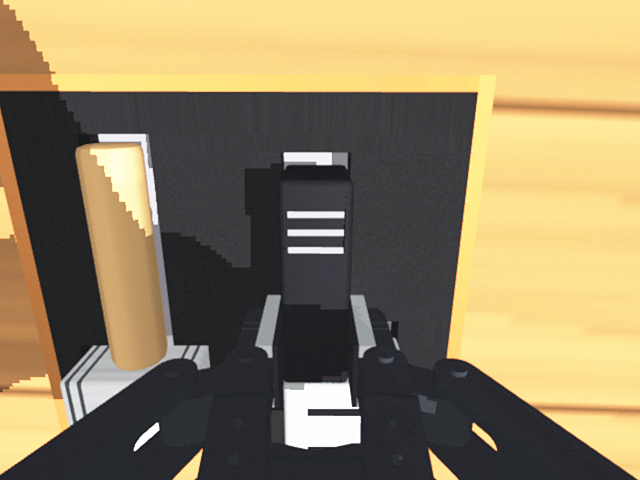

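The sharpener is lined up over its pocket, with the pocket end visible at (283..350, 152) and the tool centred on it. I'll lower it in small steps.

>>> jog_arm([
  [0.03, -0.015, 0.15, 0, 0, 0, -1],
  [0, 0, 0.15, 0, 0, 0, -1],
  [0, 0, 0.15, 0, 0, 0, -1],
  [0, 0, 0, 0, 0, 0, -1],
])

```text
t: 24.45
tool_pos: [0.4985, 0.2169, 0.0376]
tool_rot: [0.059, -3.14, 0.0]
contact_force: [-0.7, 0.4, -1.6]
opening: 0.0222
grip_force: 61.3
```

>>> jog_arm([
  [0, 0, 0.15, 0, 0, 0, -1],
  [0, 0, 0.15, 0, 0, 0, -1],
  [0, 0, 0, 0, 0, 0, -1],
])

```text
t: 24.75
tool_pos: [0.4996, 0.2171, 0.0325]
tool_rot: [-0.06, 3.14, 0.0]
contact_force: [2.4, 0.2, 0.6]
opening: 0.0224
grip_force: 61.4
```

>>> jog_arm([
  [0, 0, 0.1, 0, 0, 0, -1],
  [0, 0, 0.1, 0, 0, 0, -1],
  [0, 0, 0, 0, 0, 0, -1],
])

```text
t: 25.05
tool_pos: [0.4993, 0.217, 0.0281]
tool_rot: [-0.059, 3.14, 0.0]
contact_force: [2.3, 0.9, 0.1]
opening: 0.0227
grip_force: 61.4
```

```bash
python3 - <<'E'
from rel import *
rel((-.0003,.0003,0))
E
```

```text
in foam mm [-4.15 29.88] tcp [0.4993 0.217  0.0281] z axis [ 7.e-04  1.e-04 -1.e+00] yaw 2.17 F [2.3 0.9 0.1]
```

>>> jog_arm([
  [0, 0, 0.1, 0, 0, 0, -1],
  [0, 0, 0, 0, 0, 0, -1],
  [0, 0, 0, 0, 0, 0, -1],
])

```text
t: 25.35
tool_pos: [0.4991, 0.2171, 0.0262]
tool_rot: [-0.059, 3.141, 0.0]
contact_force: [1.7, -0.2, -0.3]
opening: 0.0225
grip_force: 61.5
```

>>> jog_arm([
  [0, 0, 0.05, 0, 0, 0, -1],
  [0, 0, 0, 0, 0, 0, -1],
  [0, 0, 0, 0, 0, 0, -1],
])

```text
t: 25.65
tool_pos: [0.4991, 0.2171, 0.0262]
tool_rot: [0.06, -3.141, 0.0]
contact_force: [-1.8, 0.2, 7.0]
opening: 0.0224
grip_force: 62.3
```

>>> jog_arm([
  [0, 0, 0, 0, 0, 0, 0.2],
  [0, 0, 0, 0, 0, 0, 0.2],
  [0, 0, 0, 0, 0, 0, 0.2],
  [0, 0, -0.5, 0, 0, 0, 0.2],
  [0, 0, -1, 0, 0, 0, 0],
  [0, 0, -1, 0, 0, 0, -1],
  [0, 0, 0, 0, 0, 0, -1],
  [0, 0, 0, 0, 0, 0, -1],
])

```text
t: 26.45
tool_pos: [0.4993, 0.2171, 0.0758]
tool_rot: [-0.06, 3.14, 0.0]
contact_force: [-0.6, -0.9, -0.8]
opening: 0.0006
grip_force: 0.0
```

>>> jog_arm([
  [0, 0, 0.5, 0, 0, 0, -1],
  [0, 0, 0.5, 0, 0, 0, -1],
  [0, 0, 0.3, 0, 0, 0, -1],
  [0, 0, 0, 0, 0, 0, -1],
  [0, 0, 0, 0, 0, 0, -1],
])

```text
t: 26.95
tool_pos: [0.4986, 0.2169, 0.0485]
tool_rot: [0.059, -3.14, 0.001]
contact_force: [-0.5, 0.6, 0.3]
opening: -0.0
grip_force: 0.0
```

```bash
python3 - <<'E'
from rel import *
rel((0,0,0))
E
```

```text
in foam mm [-5.14 29.45] tcp [0.4986 0.2169 0.0485] z axis [-1.4e-03 -4.0e-04 -1.0e+00] yaw 2.17 F [-0.5  0.6  0.3]
```

Top should be at 0.042.

>>> jog_arm([
  [0, 0, 0.25, 0, 0, 0, -1],
  [0, 0, 0.1, 0, 0, 0, -1],
  [0, 0, 0, 0, 0, 0, -1],
  [0, 0, 0, 0, 0, 0, -1],
])

```text
t: 27.35
tool_pos: [0.4991, 0.217, 0.0424]
tool_rot: [-0.059, 3.141, -0.0]
contact_force: [0.6, 0.8, -0.9]
opening: 0.0002
grip_force: 0.0
```

>>> jog_arm([
  [0, 0, 0.08, 0, 0, 0, -1],
  [0, 0, 0, 0, 0, 0, -1],
  [0, 0, 0, 0, 0, 0, -1],
])

```text
t: 27.65
tool_pos: [0.4993, 0.2171, 0.042]
tool_rot: [0.06, -3.141, 0.0]
contact_force: [-3.1, -1.2, 7.8]
opening: -0.0001
grip_force: 3.6
```

>>> jog_arm([
  [0, 0, 0.04, 0, 0, 0, -1],
  [0, 0, 0, 0, 0, 0, -1],
  [0, 0, -0.5, 0, 0, 0, -1],
  [0, 0, -1, 0, 0, 0, -1],
  [0, 0, -1, 0, 0, 0, -1],
  [0, -0.5, -1, 0, 0, 0, -1],
  [0.5, -0.5, -1, 0, 0, 0, -1],
  [1, -0.5, -1, 0, 0, 0, -1],
])

```text
t: 28.45
tool_pos: [0.4707, 0.1855, 0.1513]
tool_rot: [-0.059, 3.14, 0.0]
contact_force: [-0.2, -0.2, 0.7]
opening: 0.0
grip_force: 0.0
```

>>> jog_arm([
  [0, 0, -1, 0, 0, 0, -1],
  [0, 0, 0, 0, 0, 0, -1],
  [0, 0, 0, 0, 0, 0, -1],
  [0, 0, 0, 0, 0, 0, -1],
  [0, 0, 0, 0, 0, 0, -1],
])

```text
t: 28.95
tool_pos: [0.4695, 0.1858, 0.1683]
tool_rot: [0.06, -3.138, 0.001]
contact_force: [0.2, 0.1, -0.7]
opening: -0.0002
grip_force: 0.0
```

```bash
python3 - <<'E'
from top import *
T=toolT();a,d=ctrl.get_image('wrist');cv2.imwrite('pics/w9.png',a[:,:,::-1])
p=pts('wrist',d,T)[...,:3]
y=np.radians(1.94);Rm=np.array([[np.cos(y),-np.sin(y)],[np.sin(y),np.cos(y)]])
q=p.copy();q[...,:2]=(p[...,:2]-[.5047,.1876])@Rm
def z(x0,x1,y0,y1):
    m=(q[...,0]>x0)&(q[...,0]<x1)&(q[...,1]>y0)&(q[...,1]<y1)&(d>0);return m.sum(),np.round(1e3*np.percentile(q[...,2][m],[50,90]),1)
print('foam',z(-.08,-.075,-.03,.03));print('mallet head',z(.033,.063,-.07,-.03),'L/R',z(.033,.063,-.075,-.065),z(.033,.063,-.035,-.025))
print('handle crest near/far',z(-.06,-.04,-.052,-.048),z(0,.02,-.052,-.048))
print('sharp end/mid/head',z(-.055,-.035,.022,.038),z(-.01,.01,.022,.038),z(.022,.055,.022,.06))
E
```

```text
foam (np.int64(610), array([23.7, 24.5]))
mallet head (np.int64(1920), array([45.9, 46.7])) L/R (np.int64(491), array([46. , 46.8])) (np.int64(237), array([46. , 46.9]))
handle crest near/far (np.int64(1183), array([245.2, 250.6])) (np.int64(141), array([39.5, 40.3]))
sharp end/mid/head (np.int64(6833), array([229.5, 241.5])) (np.int64(597), array([41.8, 42.7])) (np.int64(1760), array([42. , 42.8]))
```

View pics/w9.png

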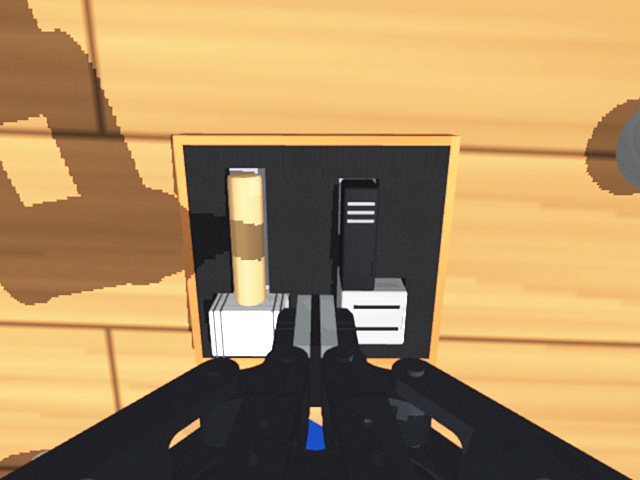

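Both tools are seated: the mallet at (248,270) and the sharpener at (365,270). Their tops measure 46 mm and 42 mm, which is what they should be when home. The gripper is clear, so I'm handing in.

```bash
python3 -c "
from station import ctrl
print(ctrl.finish_job())"
```

```text
the job is handed in; nothing more can be done
None
```

The meat mallet and the knife sharpener are pressed home and let go in their own cut-outs, their tops at the expected 46 and 42 mm above the plank; the mug, jar, tin and soap dish were left alone, and the job was handed in at about 29 s (no verdict was shown).

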